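# Proof-pull a mended mug handle to the index plate

### The job

Proof-test the mended mug on the bench pull tester: first push the loose wooden trailing pointer back along its track until it rests against the tab of the sprung handle, which stays fully in. Then pull the handle out slowly until the pointer's blade stands over the index plate, wholly within the plate's width and never pulled past it, hold it there for two seconds, and ease the handle fully back in without letting it snap, so that the pointer is left in its track with its blade over the plate. Do not shift the index plate, and leave the cup and the jar alone.

Things in the scene. Friction and masses are not known exactly. Their poses are not given: they have to be found in the camera images.
- gauge: The pull tester: a wooden board 490 x 205 x 18 mm fixed on the bench. Its +x is the pull direction, z up; origin on the bench under the rod's line (board: x -265 to 225, y -147.5 to 57.5 mm). The white mug (top 103 mm above the bench) stands fixed at its -x end, hooked to an aluminium spring tube (32 mm across, axis at z = 50 mm, x -120 to -25 mm), from which the handle is pulled.
- pull (a joint): How far the sprung handle is pulled out of the tube, m: 0 fully in, at most 0.12. The spring needs 2.7 N at the start of the pull and 0.9 N more per 10 mm, and draws the handle back.
- grip (a point): Middle of the inner face of the handle's front bar. The handle is a level D of 10 mm round steel bar, its axis 50 mm above the bench, 32 mm above the board; the front bar runs 80 mm along the gauge's y. Behind this point (to the gauge's -x) is the D's opening, 60 mm along x and 70 mm along y, into which fingers can be let down from above. Moves with the handle; axes as the gauge's.
- tab (a point): On the steel tab (26 mm wide, z 27 to 57 mm) that a side arm of the handle carries in the track. The tab's front face, which pushes the pointer's rear face, lies 3 mm behind this point (to the gauge's -x), so this point and blade have the same x on the gauge when the pointer rests against the tab. Moves with the handle; axes as the gauge's.
- pointer: The loose trailing pointer: a pale wooden block 60 (x) x 32 (y) x 38 (z) mm, about 140 g, that slides in the track and stays where it is left. Origin at the centre of its underside, 18 mm above the bench; axes as the gauge's. Its rear face (x = -30 mm) meets the tab; its front face is at x = +30 mm. It starts well ahead of the tab.
- blade (a point): Middle, over the index plate's row, of the pointer's brass blade: a bar 6 mm wide (along x) flush with the block's rear face, that sticks out to the -y side, 34 mm clear of the block, 45 to 51 mm above the bench.
- mark (a point): Centre of the top of the index plate: a flat aluminium plate 18 mm wide (along the gauge's x) and 46 mm long (along y) that sits stiffly on the outer rail, its top 34 mm above the bench. The blade passes over it. x axis as the gauge's.
- track (a point): Fixed point on the floor of the pointer's track, midway between its rails, at its far (+x) end, against the end stop; axes as the gauge's. The track is a groove 35 mm wide that runs from here 205 mm towards the gauge's -x, along gauge y = -85 mm; its floor is 18 mm, its rails and end stop 30 mm above the bench.
- tea_cup: Bystander: a blue ceramic cup, 76 mm across, 90 mm high; origin at the centre of its underside.
- jar: Bystander: an amber glass jar with a brass cap, 64 mm across, 85 mm high; origin at the centre of its underside.
Mind the look-alikes: they are no part of the job. Of the things like the pointer, leave any that is orange or red; of the rest the larger one is meant.

How it is judged:
By the outcome, as a careful person would: the job done as asked, in the order asked, and still so for the second after the job is handed in, with the robot touching nothing.
It also fails if it takes over 58 s, if anything falls off the work surface, if the arm or the gripper's body presses on something with over 40 N, if the wrist force passes 120 N, or if a joint passes its speed limit or range.

### The arm

A 6-joint arm with a two-finger parallel gripper is mounted at the origin on the work surface. World frame = base frame: x ahead of the robot, y to its left, z up, the work surface at z = 0. Lengths are in m, angles in rad, forces in N, time in s.
With the tool pointing down it reaches from about 0.325 to 0.9 m from the base axis. Payload 6.1 kg.
Tool frame: the origin (TCP) lies where the fingers leave the gripper's body, on its centre line; the fingertips stand 73 mm ahead of it and the grasp point (between the pads) lies 54 mm ahead of it; z points along the fingers, y is the line along which they close (so a half turn about z gives the same grasp; the last joint's range is limited). The gripper opens to 85 mm and grips with 20 to 120 N. Pads are 22 mm wide; open, the fingers measure 114 mm over their backs; the gripper's body (76 mm by 85 mm) begins 54 mm behind the grasp point. The pads swing forward as they close: fully open they stand 13 mm farther back than shut.
Start: joints at [1.107, 0.22, 1.526, -0, 1.395, -0.126], TCP at [0.207, 0.59, 0.304] pointing down, gripper open.
Joint ranges: [-2.98, 2.98], [-0.91, 2.08], [0.09, 2.57], [-1.24, 4.39], [0.2, 2.65], [-2.68, 2.68]. Speed limits (rad/s): [2.57, 2.57, 3.01, 3.14, 3.14, 3.14].

### API

Orientations are given as a unit quaternion [x, y, z, w].
In Python, from rig import readout, vision, robot gives the robot as it stands.
- The arm moves only by the tool move_arm, never from a script. Its argument "steps" is a list of rows, each a list of 7 numbers: the opening, from 0 (shut) to 1 (fully open), then the shift along the tool's x, y, z normalised to -1 to 1, where 1 is 20 cm, then the turn, a rotation vector about the tool's x, y, z normalised to -1 to 1, where 1 is 90 degrees. A call has 1 to 8 rows; each row is the pose to reach, as a shift and turn from the pose commanded when the call began, along the tool's axes at that moment; what a row does not reach only later rows make up. A row lasts 1/12 s, in which the tool goes at most 41.7 mm and 7.16 degrees, less where a joint would pass 70% of its speed; a pose out of reach is approached as far as the arm can. A call with a number of a shift or a turn outside -1 to 1 is refused whole. A call with a gripper value outside its range is refused whole. The fingers move at their own pace and stop on an object; "grip_force" is the grip in N (left out, the last holds). Time passes only in rows, so rows that repeat a pose let the fingers close. It gives the time, the measured TCP pose, the force, the opening and the grip force at its end, in the units of the state.
- readout.observe(): the state, without advancing time (a new reading comes with each control period).
- vision.grab_frame(name): name is "side" or "top" or "wrist"; returns the picture (420x560x3 uint8, red, green, blue); there is no depth.
- vision.camera_info(name): a dict with "vertical_fov" (degrees; the focal length in pixels is half the picture's height over the tangent of half this angle, whatever the lens; pixels are square), "cx", "cy" (the principal point, pixels), "rvec" (rotation vector, rad) and "tvec" (3), from world to camera coordinates, as OpenCV has them. Camera axes: x right, y down, z forward; pixel columns grow to the right and rows downward; lengths in m; the calibration is good to about 2 mm. A picture is of the moment at which its call begins: read the wrist's pose just before it. camera_info takes no time and is no camera call; for the wrist camera it gives the pose at the moment of the call.
- robot.close_job(): hands the job in; it is judged then, once.
The state is a dict: "time": time; "joints": joint angles; "joint_velocities": joint speeds; "joint_efforts": joint torques, N m; "eef_pos": TCP position; "eef_rot": TCP orientation; "contact_force": force on the tool from outside, world axes, zero at the start; "moment": the same for the moment, N m; "gripper_width": finger opening in m; "finger_force": force on a finger pad.
Only numpy, scipy, OpenCV 4.12 (cv2) and the standard library are available. Lean on these libraries where they do the work, as an engineer would, in place of code of your own. Each camera call takes 0.05 s, during which the arm holds its last target. There are 200 camera calls.

## Working session

There is one attempt and no reset: what is moved stays moved. The work goes in short steps, Python scripts to look and compute and a tool call to move; the robot and the scene stay as the last step left them, time stands still between calls to the robot, and variables do not carry over. Pictures are saved under pics/ and viewed, at most 10 in all, crops included, and the job is handed in when it is done.

Besides the shell and the picture viewer there is one more tool, called after ">>>" in YAML: its name, and indented under it one key for each argument. move_arm: Moves the arm, as the interface text tells. Scaled input: -1 to 1 covers 20 cm each way for a shift and 90 degrees each way for a turn. Its arguments: {"type":"object","properties":{"steps":{"type":"array","items":{"type":"array","items":{"type":"number"}}},"grip_force":{"type":"number"}},"required":["steps"]}

```bash
mkdir -p pics; ls; cat > h.py <<'E'
import numpy as np,cv2
from rig import readout,vision,robot
from scipy.spatial.transform import Rotation as R
def grab(n,f):
    im=vision.grab_frame(n); cv2.imwrite('pics/'+f,im[:,:,::-1]); return im
def cam(n):
    c=vision.camera_info(n); f=210/np.tan(np.radians(c['vertical_fov'])/2)
    return f,c['cx'],c['cy'],cv2.Rodrigues(np.array(c['rvec'],float))[0],np.array(c['tvec'],float)
def ray(n,u,v,z):
    f,cx,cy,Rm,t=cam(n); d=Rm.T@np.array([(u-cx)/f,(v-cy)/f,1]); o=-Rm.T@t
    return o+d*(z-o[2])/d[2]
def proj(n,p):
    f,cx,cy,Rm,t=cam(n); q=Rm@np.array(p)+t; return f*q[0]/q[2]+cx,f*q[1]/q[2]+cy
def crop(f,g,x0,y0,x1,y1,s):
    im=cv2.imread('pics/'+f)[y0:y1,x0:x1]; cv2.imwrite('pics/'+g,cv2.resize(im,None,fx=s,fy=s,interpolation=cv2.INTER_CUBIC))
E
python3 - <<'E'
from h import *
grab('top','t0.png');grab('side','s0.png')
a=cv2.imread('pics/t0.png');b=cv2.imread('pics/s0.png')
print(vision.camera_info('top'),vision.camera_info('side'),readout.observe())
E
```

```text
pics
{'vertical_fov': 45.882413404566826, 'cx': 273.5381572169825, 'cy': 217.54488635697143, 'rvec': array([ 2.13382753, -2.13627841,  0.17211876]), 'tvec': array([0.10261569, 0.59513047, 0.96000259])} {'vertical_fov': 49.742444723452536, 'cx': 275.2565510572035, 'cy': 213.2892728710817, 'rvec': array([ 2.33385286, -0.38043532,  0.15745177]), 'tvec': array([-0.53813113,  0.27710484,  0.71070016])} {'time': 0.1, 'joints': array([ 1.10690941e+00,  2.21111232e-01,  1.52750630e+00, -7.66251094e-06,
        1.39470768e+00, -1.26097105e-01]), 'joint_velocities': array([-8.33517880e-05, -1.08266432e-03, -2.91052868e-03, -3.08149177e-05,
       -7.24970674e-04,  4.65060061e-04]), 'joint_efforts': array([ 1.11678066e-03, -4.98245537e+01, -3.90542436e+01, -9.50438925e-05,
        5.78090214e-03, -3.40999122e-05]), 'eef_pos': array([0.20693957, 0.5892981 , 0.30292577]), 'eef_rot': array([ 1.68092356e-01,  9.85770871e-01, -8.29958594e-04, -2.48247448e-04]), 'contact_force': array([-0.36929091,  0.64808673, -0.31758064]), 'moment': array([-0.03350355, -0.00055559, -0.00593647]), 'finger_force': 0.0, 'gripper_width': 0.08557921102767944}
```

View pics/t0.png

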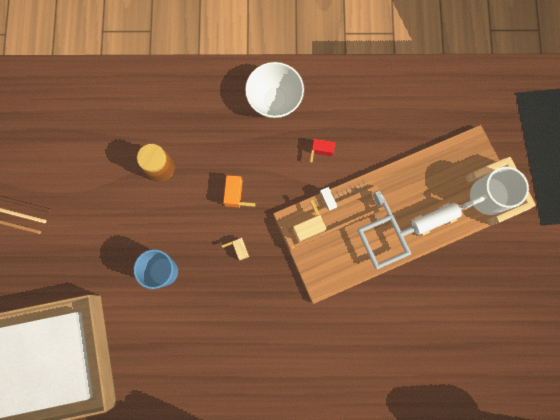

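View pics/s0.png

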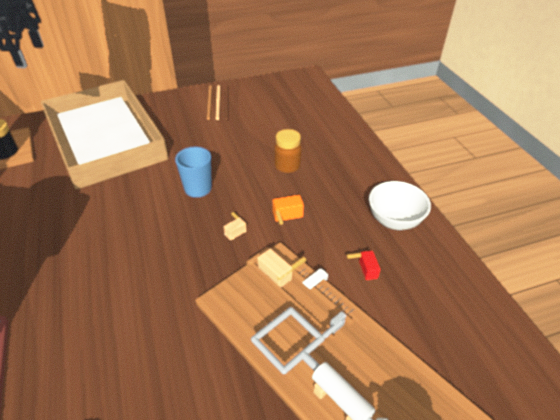

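Top view: the gauge runs from the mug at (499,190) to its +x end near (295,255). The pointer is at (310,228), the plate at (328,199), the tab at (380,200) and the handle D at (385,242). I'll enlarge both views.

```bash
python3 - <<'E'
from h import *
crop('t0.png','t0c.png',265,120,425,310,4) if 0 else crop('t0.png','t0c.png',265,170,425,290,5)
crop('s0.png','s0c.png',235,235,365,375,4)
E
```

```text
(no output)
```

View pics/t0c.png

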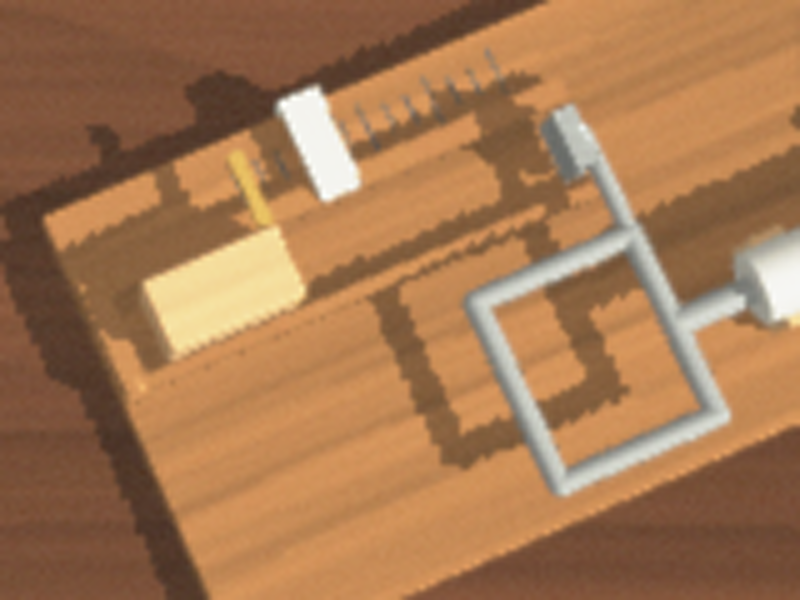

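View pics/s0c.png

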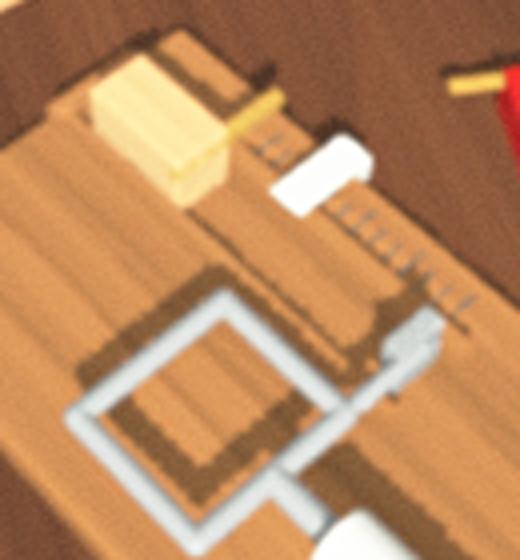

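```bash
cat > fit.py <<'E'
from h import *
from scipy.optimize import least_squares
T=lambda u,v:('top',265+(u+.5)/5-.5,170+(v+.5)/5-.5)
S=lambda u,v:('side',235+(u+.5)/4-.5,235+(v+.5)/4-.5)
# params: gx,gy,yaw, grip, pointer, mark x, mark y
def W(p,q):
    c,s=np.cos(p[2]),np.sin(p[2]); return np.array([p[0]+c*q[0]-s*q[1],p[1]+s*q[0]+c*q[1],q[2]])
obs=[(T(45,215),lambda p:(.225,-.1475,.018)),(('top',314,302),lambda p:(.225,.0575,.018)),(('top',482,126),lambda p:(-.265,-.1475,.018)),
(T(477,302),lambda p:(p[3]+.005,-.04,.053)),(T(563,488),lambda p:(p[3]+.005,.04,.053)),
(T(143,283),lambda p:(p[4]+.03,-.101,.056)),(T(278,228),lambda p:(p[4]-.03,-.101,.056)),(T(303,293),lambda p:(p[4]-.03,-.069,.056)),
(T(277,100),lambda p:(p[5]+.009,p[6]-.023,.034)),(T(320,86),lambda p:(p[5]-.009,p[6]-.023,.034)),(T(360,185),lambda p:(p[5]-.009,p[6]+.023,.034)),
(S(225,295),lambda p:(p[3]+.005,-.04,.053)),(S(72,415),lambda p:(p[3]+.005,.04,.053)),
(S(92,95),lambda p:(p[4]+.03,-.069,.056)),(S(143,53),lambda p:(p[4]+.03,-.101,.056)),(S(180,170),lambda p:(p[4]-.03,-.069,.056)),
]
def res(p):
    return np.array([np.subtract(proj(o[0],W(p,f(p))),o[1:]) for o,f in obs]).ravel()
if __name__=='__main__':
    r=least_squares(res,[.45,-.1,-2,0.05,.15,.12,-.12],x_scale=.1,loss='soft_l1')
    for y in (-1,1,3,-2,2):
        q=least_squares(res,[.6,-.1,y,0.05,.15,.12,-.12],loss='soft_l1')
        if q.cost<r.cost:r=q
    p=r.x; print(r.cost,p.round(4)); print(res(p).reshape(-1,2).round(1).tolist())
    np.save('p.npy',p)
    for n,q in dict(grip=(p[3],0,.05),ptr=(p[4],-.085,.018),mark=(p[5],p[6],.034),cup=(0,0,0)).items(): print(n,W(p,q).round(4))
    # tab top & blade in gauge coords
    G=lambda w:(np.array([[np.cos(p[2]),np.sin(p[2])],[-np.sin(p[2]),np.cos(p[2])]])@(w[:2]-p[:2])).round(4)
    for uv in ((545,120),(558,175),(572,105),(595,155)): print('tab',G(ray(*T(*uv),.057)))
    for uv in ((230,153),(246,150),(256,224),(270,220)): print('blade',G(ray(*T(*uv),.051)))
E
python3 fit.py
```

```text
Traceback (most recent call last):
  File "fit.py", line 18, in <module>
    r=least_squares(res,[.45,-.1,-2,0.05,.15,.12,-.12],x_scale=.1,loss='soft_l1')
  File "fit.py", line 16, in res
    return np.array([np.subtract(proj(o[0],W(p,f(p))),o[1:]) for o,f in obs]).ravel()
                                 ~~~~^^^^^^^^^^^^^^^^
  File "h.py", line 13, in proj
    f,cx,cy,Rm,t=cam(n); q=Rm@np.array(p)+t; return f*q[0]/q[2]+cx,f*q[1]/q[2]+cy
                 ~~~^^^
  File "h.py", line 7, in cam
    c=vision.camera_info(n); f=210/np.tan(np.radians(c['vertical_fov'])/2)
ValueError: time passes only in moves, steps and waits
```

```bash
sed -i 's/^def cam(n)/C={}\ndef cam(n):\n    if n not in C: C[n]=cam_(n)\n    return C[n]\ndef cam_(n)/' h.py; python3 fit.py
```

```text
6.959344880817766 [ 0.5642 -0.1631  1.9715  0.0769  0.1723  0.1099 -0.127 ]
[[0.1, -0.6], [-1.0, 1.1], [0.4, -1.4], [-0.1, -0.1], [-0.6, -0.7], [-0.1, -0.9], [0.1, -1.4], [1.6, 0.0], [0.1, 0.3], [-0.6, -0.2], [0.5, -0.1], [-0.9, 1.3], [0.1, 0.2], [-0.8, -1.1], [-0.3, 0.6], [-0.9, 0.1]]
grip [ 0.5342 -0.0923  0.05  ]
ptr [0.5752 0.0288 0.018 ]
mark [ 0.6383 -0.0123  0.034 ]
cup [ 0.5642 -0.1631  0.    ]
tab [ 0.026  -0.0966]
tab [ 0.0308 -0.0739]
tab [ 0.0133 -0.0979]
tab [ 0.0135 -0.0755]
blade [ 0.1484 -0.1351]
blade [ 0.1419 -0.1337]
blade [ 0.1505 -0.104 ]
blade [ 0.1446 -0.1033]
```

```bash
cat > g.py <<'E'
from h import *
import sys
from fit import W
p=np.load('p.npy')
def to(x,y,z,s=None):
    "fingertip target in gauge coords -> row (tool shift, turn), normalised"
    s=s or readout.observe(); A=R.from_quat(s['eef_rot'])
    w=W(p,(x,y,z))+[0,0,.073]
    c,sn=np.cos(p[2]),np.sin(p[2]); B=R.from_matrix(np.array([[c,sn,0],[sn,-c,0],[0,0,-1]]))
    return (A.inv().apply(w-s['eef_pos'])/.2).round(3),((A.inv()*B).as_rotvec()/(np.pi/2)).round(3)
def now():
    s=readout.observe(); w=s['eef_pos']-[0,0,.073]; d=w[:2]-p[:2]; c,sn=np.cos(p[2]),np.sin(p[2])
    return s['time'],np.round([c*d[0]+sn*d[1],-sn*d[0]+c*d[1],w[2]],4),s['contact_force'].round(2),s['gripper_width']
if __name__=='__main__':
    print(now()); a=list(map(float,sys.argv[1:]))
    for i in range(0,len(a),3): print(a[i:i+3],*to(*a[i:i+3]))
E
python3 g.py .232 -.085 .12; ls pics
```

```text
(0.1, array([0.8321, 0.0355, 0.2299]), array([-0.37,  0.65, -0.32]), 0.08557921102767944)
[0.232, -0.085, 0.12] [-2.466 -1.813  0.552] [-0.001  0.     0.53 ]
s0.png
s0c.png
t0.png
t0c.png
```

>>> move_arm:
  steps:
    - [0,-1,-0.735,0.1,0,0,0.53]
    - [0,-1,-0.735,0.1,0,0,0.53]
    - [0,-1,-0.735,0.1,0,0,0.53]
    - [0,-1,-0.735,0.1,0,0,0.53]
    - [0,-1,-0.735,0.1,0,0,0.53]
    - [0,-1,-0.735,0.1,0,0,0.53]
    - [0,-1,-0.735,0.1,0,0,0.53]
    - [0,-1,-0.735,0.1,0,0,0.53]

```text
time: 0.77
eef_pos: [0.3482, 0.3827, 0.2833]
eef_rot: [0.555, 0.832, -0.0, -0.0]
contact_force: [0.2, 0.1, -0.9]
gripper_width: -0.0002
finger_force: 0.0
```

```bash
python3 g.py .232 -.085 .12
```

```text
(0.7667, array([ 0.5868, -0.014 ,  0.2103]), array([ 0.2 ,  0.05, -0.86]), -0.00021086580403259077)
[0.232, -0.085, 0.12] [-1.771  0.368  0.452] [-0.001  0.    -0.005]
```

>>> move_arm:
  steps:
    - [0,-1,0.2,0.1,0,0,-0.005]
    - [0,-1,0.2,0.1,0,0,-0.005]
    - [0,-1,0.2,0.1,0,0,-0.005]
    - [0,-1,0.2,0.1,0,0,-0.005]
    - [0,-1,0.2,0.1,0,0,-0.005]
    - [0,-1,0.2,0.1,0,0,-0.005]

```text
time: 1.27
eef_pos: [0.4644, 0.2123, 0.2632]
eef_rot: [0.549, 0.836, -0.001, 0.001]
contact_force: [-0.7, 0.5, -0.1]
gripper_width: -0.0003
finger_force: 0.0
```

```bash
python3 g.py .232 -.085 .12
```

```text
(1.2667, array([ 0.3845, -0.0545,  0.1902]), array([-0.66,  0.5 , -0.15]), -0.0003297433759754531)
[0.232, -0.085, 0.12] [-0.763  0.147  0.353] [-0.     0.001  0.004]
```

>>> move_arm:
  steps:
    - [0,-0.763,0.15,0.353,0,0,0.004]
    - [0,-0.763,0.15,0.353,0,0,0.004]
    - [0,-0.763,0.15,0.353,0,0,0.004]
    - [0,-0.763,0.15,0.353,0,0,0.004]
    - [0,-0.763,0.15,0.353,0,0,0.004]
    - [0,-0.763,0.15,0.353,0,0,0.004]

```text
time: 1.77
eef_pos: [0.5499, 0.0874, 0.1914]
eef_rot: [0.552, 0.834, -0.001, -0.002]
contact_force: [-0.4, 0.6, 1.4]
gripper_width: -0.0004
finger_force: 0.0
```

```bash
python3 g.py .232 -.085 .037; python3 -c "
from h import *
grab('wrist','w1.png')"
```

```text
(1.7667, array([ 0.2362, -0.0846,  0.1184]), array([-0.43,  0.64,  1.35]), -0.0004187356089660108)
[0.232, -0.085, 0.037] [-0.022  0.003  0.407] [-0.002 -0.001  0.001]
```

View pics/w1.png

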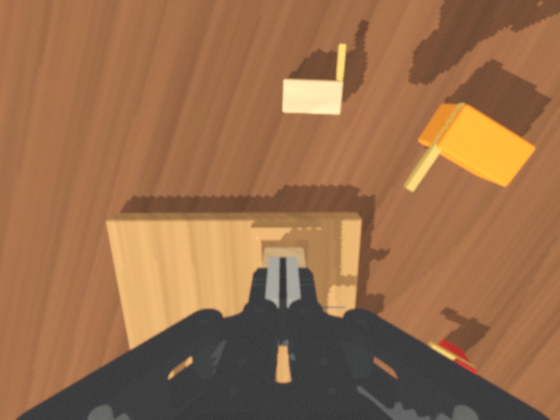

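The wrist view shows the fingertips at (285,258), in line laterally with the track's end stop at (285,253). I'll go down in front of the pointer.

>>> move_arm:
  steps:
    - [0,-0.015,0,0.15,0,0,0]
    - [0,-0.015,0,0.3,0,0,0]
    - [0,-0.015,0,0.37,0,0,0]
    - [0,-0.015,0,0.405,0,0,0]
    - [0,-0.015,0,0.405,0,0,0]

```text
time: 2.23
eef_pos: [0.5499, 0.087, 0.1113]
eef_rot: [0.55, 0.835, -0.001, -0.001]
contact_force: [0.1, 0.2, -0.8]
gripper_width: -0.0
finger_force: 0.0
```

```bash
python3 g.py .118 -.085 .037 0.099 -.085 .037; python3 -c "
from h import *
grab('side','s1.png');crop('s1.png','s1c.png',200,180,400,330,4)"
```

```text
(2.2333, array([ 0.2359, -0.0844,  0.0383]), array([ 0.08,  0.19, -0.76]), -4.1806413171473935e-05)
[0.118, -0.085, 0.037] [-0.589  0.001  0.006] [-0.001 -0.001  0.003]
[0.099, -0.085, 0.037] [-0.684  0.     0.005] [-0.001 -0.001  0.003]
```

View pics/s1c.png

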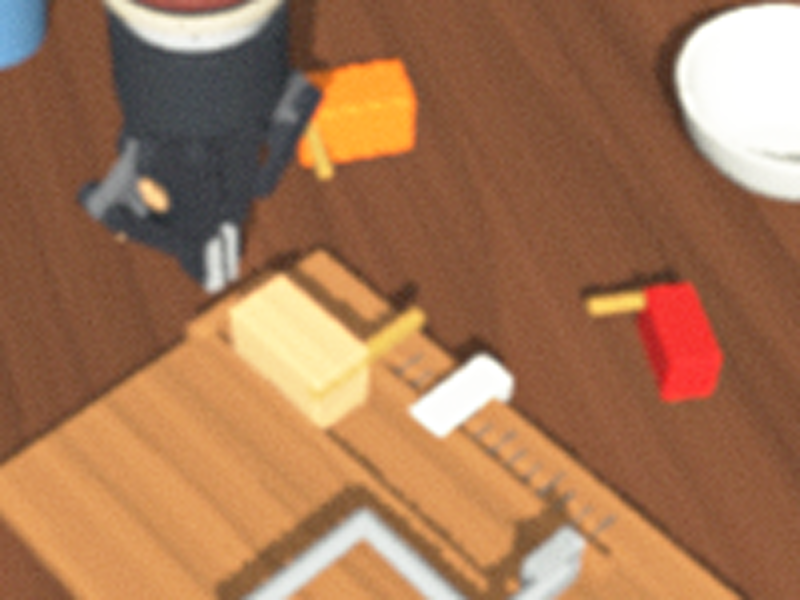

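The fingers stand squarely in front of the pointer's front face (fingertips at crop (218,285)). Next I push it slowly.

>>> move_arm:
  steps:
    - [0,-0.04,0,0.005,0,0,0.002]
    - [0,-0.08,0,0.005,0,0,0.002]
    - [0,-0.12,0,0.005,0,0,0.002]
    - [0,-0.16,0,0.005,0,0,0.002]
    - [0,-0.2,0,0.005,0,0,0.002]
    - [0,-0.24,0,0.005,0,0,0.002]
    - [0,-0.28,0,0.005,0,0,0.002]
    - [0,-0.32,0,0.005,0,0,0.002]

```text
time: 2.95
eef_pos: [0.5767, 0.0254, 0.1114]
eef_rot: [0.553, 0.833, 0.0, -0.0]
contact_force: [-0.3, 2.4, 2.0]
gripper_width: 0.0001
finger_force: 1.3
```

>>> move_arm:
  steps:
    - [0,-0.035,0,0,0,0,0]
    - [0,-0.07,0,0,0,0,0]
    - [0,-0.105,0,0,0,0,0]
    - [0,-0.14,0,0,0,0,0]
    - [0,-0.175,0,0,0,0,0]
    - [0,-0.21,0,0,0,0,0]
    - [0,-0.23,0,0,0,0,0]
    - [0,-0.24,0,0,0,0,0]

```text
time: 3.62
eef_pos: [0.5951, -0.0187, 0.1112]
eef_rot: [0.553, 0.833, -0.0, 0.0]
contact_force: [-0.1, 3.5, 1.3]
gripper_width: -0.0001
finger_force: 1.4
```

```bash
python3 g.py .099 -.085 .037; python3 -c "
from h import *
grab('side','s2.png');crop('s2.png','s2c.png',230,220,380,340,5)"
```

```text
(3.6167, array([ 0.1209, -0.0848,  0.0382]), array([-0.1 ,  3.52,  1.28]), -7.784760482272642e-05)
[0.099, -0.085, 0.037] [-0.109  0.001  0.006] [-0.     0.    -0.001]
```

View pics/s2c.png

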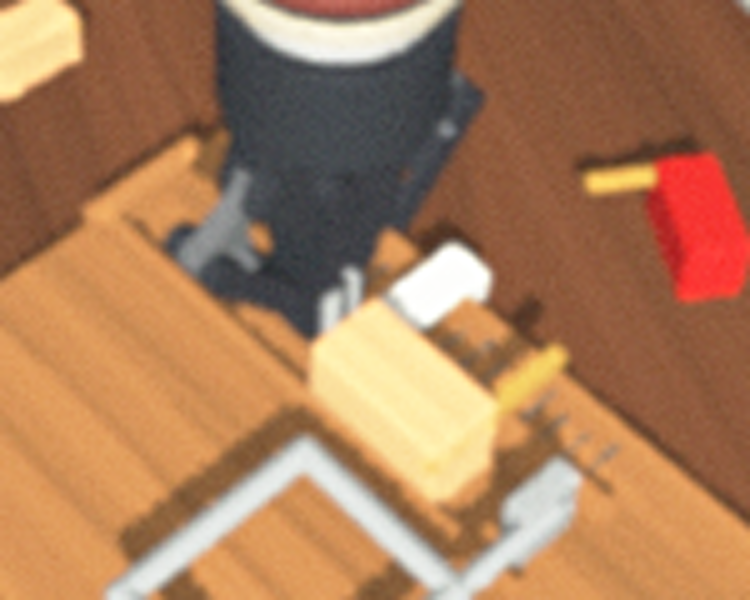

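The pointer slides squarely in its track, and the tab at crop (545,500) is still about 20 mm behind it. The last stretch goes slowly, watching the force.

>>> move_arm:
  steps:
    - [0,-0.015,0,0,0,0,0]
    - [0,-0.03,0,0,0,0,0]
    - [0,-0.045,0,0,0,0,0]
    - [0,-0.06,0,0,0,0,0]
    - [0,-0.07,0,0,0,0,0]
    - [0,-0.08,0,0,0,0,0]
    - [0,-0.085,0,0,0,0,0]
    - [0,-0.09,0,0,0,0,0]

```text
time: 4.33
eef_pos: [0.6019, -0.0347, 0.1112]
eef_rot: [0.553, 0.833, -0.0, -0.0]
contact_force: [-1.2, 1.0, 0.2]
gripper_width: -0.0002
finger_force: 0.4
```

>>> move_arm:
  steps:
    - [0,-0.005,0,0,0,0,0]
    - [0,-0.01,0,0,0,0,0]
    - [0,-0.01,0,0,0,0,0]

```text
time: 4.58
eef_pos: [0.6027, -0.0365, 0.1113]
eef_rot: [0.553, 0.833, -0.0, 0.0]
contact_force: [0.0, 0.5, -0.8]
gripper_width: -0.0
finger_force: 0.3
```

>>> move_arm:
  steps:
    - [0,-0.005,0,0,0,0,0]
    - [0,-0.01,0,0,0,0,0]
    - [0,-0.01,0,0,0,0,0]

```text
time: 4.83
eef_pos: [0.6035, -0.0383, 0.1113]
eef_rot: [0.553, 0.833, -0.0, 0.0]
contact_force: [-0.6, 0.6, 0.4]
gripper_width: 0.0001
finger_force: 0.3
```

>>> move_arm:
  steps:
    - [0,-0.005,0,0,0,0,0]
    - [0,-0.01,0,0,0,0,0]
    - [0,-0.01,0,0,0,0,0]

```text
time: 5.08
eef_pos: [0.6043, -0.0402, 0.1113]
eef_rot: [0.553, 0.833, -0.0, 0.0]
contact_force: [0.1, 1.1, 0.0]
gripper_width: -0.0004
finger_force: 0.3
```

>>> move_arm:
  steps:
    - [0,-0.005,0,0,0,0,0]
    - [0,-0.01,0,0,0,0,0]
    - [0,-0.01,0,0,0,0,0]

```text
time: 5.33
eef_pos: [0.6051, -0.0421, 0.1113]
eef_rot: [0.553, 0.833, -0.0, 0.0]
contact_force: [-0.2, 0.3, -0.1]
gripper_width: 0.0001
finger_force: 0.2
```

```bash
python3 g.py .099 -.085 .037; python3 -c "
from h import *
grab('side','s3.png');crop('s3.png','s3c.png',260,250,380,340,6)"
```

```text
(5.3333, array([ 0.0955, -0.0849,  0.0383]), array([-0.17,  0.25, -0.12]), 5.9536250904115254e-05)
[0.099, -0.085, 0.037] [0.018 0.001 0.007] [ 0.     0.    -0.001]
```

View pics/s3c.png

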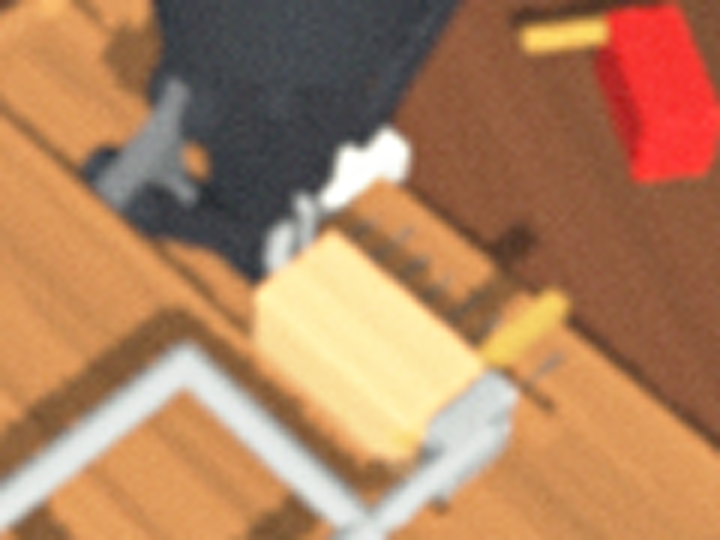

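The pointer's rear face is now within a few mm of the tab (crop (470,415)). I'll continue until the force rises.

>>> move_arm:
  steps:
    - [0,-0.005,0,0,0,0,0]
    - [0,-0.01,0,0,0,0,0]
    - [0,-0.01,0,0,0,0,0]

```text
time: 5.63
eef_pos: [0.6059, -0.0439, 0.1114]
eef_rot: [0.553, 0.833, 0.0, 0.0]
contact_force: [0.3, 0.5, 0.2]
gripper_width: 0.0001
finger_force: 0.3
```

>>> move_arm:
  steps:
    - [0,-0.005,0,0,0,0,0]
    - [0,-0.01,0,0,0,0,0]
    - [0,-0.01,0,0,0,0,0]

```text
time: 5.88
eef_pos: [0.606, -0.0443, 0.1114]
eef_rot: [0.553, 0.833, 0.001, -0.001]
contact_force: [-3.8, 6.1, 4.0]
gripper_width: 0.0002
finger_force: 3.7
```

Contact is clear (about 7 N, arm stopped). I'll back off, lift, and go over the D's opening.

>>> move_arm:
  steps:
    - [0,0.03,0,0,0,0,0]
    - [0,0.08,0,0,0,0,0]
    - [0,0.08,0,-0.1,0,0,0]
    - [0,0.08,0,-0.25,0,0,0]
    - [0,0.08,0,-0.25,0,0,0]

```text
time: 6.3
eef_pos: [0.6032, -0.0308, 0.1669]
eef_rot: [0.553, 0.833, 0.002, 0.004]
contact_force: [1.6, -0.0, 1.0]
gripper_width: 0.0003
finger_force: 0.0
```

>>> move_arm:
  steps:
    - [0,-0.15,-0.2,0,0,0,0]
    - [0,-0.32,-0.425,0,0,0,0]
    - [0,-0.32,-0.425,0,0,0,0]
    - [0,-0.32,-0.425,0,0,0,0]
    - [0,-0.32,-0.425,0,0,0,0]

```text
time: 6.72
eef_pos: [0.5465, -0.1236, 0.1614]
eef_rot: [0.554, 0.832, 0.0, 0.0]
contact_force: [1.0, 0.4, -0.6]
gripper_width: 0.0002
finger_force: 0.0
```

```bash
python3 g.py .044 0 .038; python3 -c "
from h import *
grab('wrist','w4.png');grab('side','s4.png')
a=cv2.imread('pics/w4.png');b=cv2.imread('pics/s4.png')[225:375,215:415]
cv2.imwrite('pics/m4.png',np.hstack([cv2.resize(a,(400,300)),cv2.resize(b,(400,300),interpolation=cv2.INTER_CUBIC)]))"
```

```text
(6.7167, array([0.0433, 0.0009, 0.0884]), array([ 1.01,  0.45, -0.59]), 0.0002416262385020085)
[0.044, 0.0, 0.038] [0.004 0.004 0.252] [ 0.     0.    -0.003]
```

View pics/m4.png

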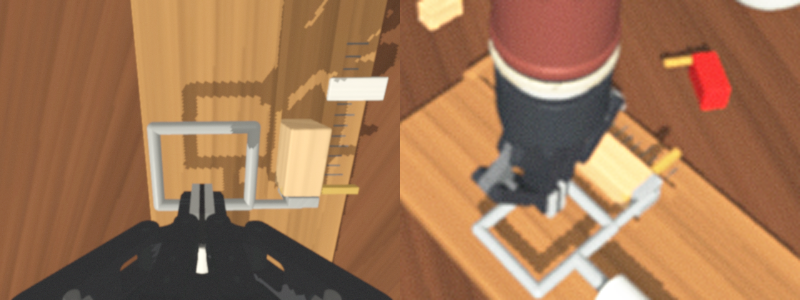

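Left (wrist): the pointer rests on the tab, the blade is at (340,190) and the plate at (357,90). The D surrounds the spot where the fingers go down. I'll measure these from the wrist picture with code.

```bash
cat > ms.py <<'E'
from g import *
from scipy import ndimage as nd
def gx(w):
    d=w[:2]-p[:2]; c,s=np.cos(p[2]),np.sin(p[2]); return np.array([c*d[0]+s*d[1],-s*d[0]+c*d[1]])
def measure(f,n='wrist',u0=440,show=True):
    im=cv2.cvtColor(cv2.imread('pics/'+f),cv2.COLOR_BGR2HSV).astype(int); h,s,v=im[...,0],im[...,1],im[...,2]
    out={}
    for nm,m,z in (('plate',(s<50)&(v>200),.034),('blade',(h>17)&(h<30)&(s>140)&(v>140),.051)):
        m=m.copy(); m[:,:u0]=0; l,k=nd.label(m)
        if not k: print(nm,'none'); continue
        a=np.bincount(l.ravel())[1:]; i=a.argmax()+1; yy,xx=np.nonzero(l==i)
        b=cv2.boxPoints(cv2.minAreaRect(np.c_[xx,yy].astype(np.float32)))
        g=np.array([gx(ray(n,*q,z)) for q in b]); c=gx(ray(n,xx.mean(),yy.mean(),z))
        out[nm]=c; print(nm,len(xx),'px',(xx.mean().round(1),yy.mean().round(1)),'gauge',c.round(4),g.round(4).tolist())
    return out
E
python3 - <<'E'
from ms import *
measure('w4.png')
for q in ((.077,-.035,.05),(.077,.035,.05),(.017,-.035,.05),(p[5],p[6],.034),(p[4]-.0,-.085,.056)): print(q,np.round(proj('wrist',W(p,q)),1), 'm4', np.round(np.array(proj('wrist',W(p,q)))/1.4,1))
E
```

```text
plate 2492 px (np.float64(499.6), np.float64(124.6)) gauge [ 0.1099 -0.1274] [[0.1187, -0.1015], [0.1186, -0.15], [0.101, -0.1545], [0.1011, -0.1045]]
blade 370 px (np.float64(478.2), np.float64(262.5)) gauge [ 0.0287 -0.1205] [[0.0318, -0.1039], [0.0317, -0.1345], [0.0227, -0.1364], [0.0228, -0.1054]]
(0.077, -0.035, 0.05) [343.6 186.2] m4 [245.4 133. ]
(0.077, 0.035, 0.05) [221.2 186.4] m4 [158.  133.1]
(0.017, -0.035, 0.05) [338.1 278.4] m4 [241.5 198.9]
(np.float64(0.10993416656488401), np.float64(-0.12703783029784704), 0.034) [499.  124.6] m4 [356.4  89. ]
(np.float64(0.17234712235957517), -0.085, 0.056) [466.  -10.6] m4 [332.9  -7.6]
```

>>> move_arm:
  steps:
    - [0,0,0,0.1,0,0,0]
    - [0,0,0,0.18,0,0,0]
    - [0,0,0,0.24,0,0,0]
    - [0,0,0,0.265,0,0,0]
    - [0,0,0,0.265,0,0,0]

```text
time: 7.23
eef_pos: [0.5462, -0.1217, 0.1066]
eef_rot: [0.553, 0.834, -0.0, -0.001]
contact_force: [-0.1, 0.2, -0.3]
gripper_width: -0.0002
finger_force: 0.0
```

>>> move_arm:
  steps:
    - [0,0.03,0.004,0,0,0,0]
    - [0,0.06,0.004,0,0,0,0]
    - [0,0.08,0.004,0,0,0,0]
    - [0,0.09,0.004,0,0,0,0]
    - [0,0.1,0.004,0,0,0,0]
    - [0,0.11,0.004,0,0,0,0]
    - [0,0.11,0.004,0,0,0,0]

```text
time: 7.82
eef_pos: [0.5392, -0.1022, 0.1087]
eef_rot: [0.553, 0.833, 0.0, 0.001]
contact_force: [0.5, -0.1, 0.0]
gripper_width: -0.0001
finger_force: 0.0
```

```bash
python3 g.py .07 0 .036
```

```text
(7.8167, array([ 0.0658, -0.0008,  0.0357]), array([ 0.53, -0.07,  0.03]), -9.180224534634087e-05)
[0.07, 0.0, 0.036] [ 0.021 -0.004 -0.001] [ 0.     0.001 -0.001]
```

>>> move_arm:
  steps:
    - [0,0.01,0,0,0,0,0]
    - [0,0.02,0,0,0,0,0]
    - [0,0.03,0,0,0,0,0]
    - [0,0.04,0,0,0,0,0]
    - [0,0.05,0,0,0,0,0]
    - [0,0.06,0,0,0,0,0]
    - [0,0.07,0,0,0,0,0]
    - [0,0.08,0,0,0,0,0]

```text
time: 8.48
eef_pos: [0.5333, -0.0882, 0.1087]
eef_rot: [0.553, 0.833, -0.0, 0.001]
contact_force: [0.9, -5.0, 0.4]
gripper_width: 0.0001
finger_force: 2.9
```

```bash
python3 - <<'E'
from ms import *
print(now()); grab('wrist','w5.png'); measure('w5.png')
E
```

```text
(8.4833, array([ 0.081 , -0.0008,  0.0357]), array([ 0.87, -5.01,  0.35]), 6.994038251803363e-05)
plate 1427 px (np.float64(538.0), np.float64(213.6)) gauge [ 0.1103 -0.1203] [[0.118, -0.1023], [0.118, -0.1281], [0.1005, -0.1328], [0.1005, -0.106]]
blade 621 px (np.float64(525.9), np.float64(353.6)) gauge [ 0.0445 -0.1182] [[0.0479, -0.1026], [0.0478, -0.1323], [0.0369, -0.1352], [0.037, -0.1048]]
```

The handle and pointer move together, with about 65 mm left.

>>> move_arm:
  steps:
    - [0,0.01,0,0,0,0,0]
    - [0,0.02,0,0,0,0,0]
    - [0,0.03,0,0,0,0,0]
    - [0,0.04,0,0,0,0,0]
    - [0,0.05,0,0,0,0,0]
    - [0,0.06,0,0,0,0,0]
    - [0,0.07,0,0,0,0,0]
    - [0,0.08,0,0,0,0,0]

```text
time: 9.2
eef_pos: [0.5271, -0.0738, 0.1087]
eef_rot: [0.553, 0.833, -0.0, 0.001]
contact_force: [0.3, -7.6, -0.6]
gripper_width: -0.0001
finger_force: 3.6
```

>>> move_arm:
  steps:
    - [0,0.01,0,0,0,0,0]
    - [0,0.02,0,0,0,0,0]
    - [0,0.03,0,0,0,0,0]
    - [0,0.04,0,0,0,0,0]
    - [0,0.05,0,0,0,0,0]
    - [0,0.06,0,0,0,0,0]
    - [0,0.07,0,0,0,0,0]
    - [0,0.08,0,0,0,0,0]

```text
time: 9.87
eef_pos: [0.5209, -0.0594, 0.1088]
eef_rot: [0.553, 0.833, -0.001, 0.001]
contact_force: [0.6, -9.0, -0.6]
gripper_width: -0.0003
finger_force: 4.3
```

>>> move_arm:
  steps:
    - [0,0.01,0,0,0,0,0]
    - [0,0.02,0,0,0,0,0]
    - [0,0.03,0,0,0,0,0]
    - [0,0.04,0,0,0,0,0]
    - [0,0.05,0,0,0,0,0]
    - [0,0.06,0,0,0,0,0]
    - [0,0.07,0,0,0,0,0]
    - [0,0.075,0,0,0,0,0]

```text
time: 10.53
eef_pos: [0.5151, -0.0457, 0.1088]
eef_rot: [0.553, 0.833, -0.001, 0.001]
contact_force: [1.8, -10.9, -0.3]
gripper_width: -0.0003
finger_force: 5.0
```

```bash
python3 - <<'E'
from ms import *
print(now()); grab('wrist','w6.png'); measure('w6.png')
E
```

```text
(10.5333, array([ 0.1272, -0.0006,  0.0358]), array([  1.78, -10.91,  -0.35]), -0.00028671268963439175)
plate 1317 px (np.float64(534.1), np.float64(297.8)) gauge [ 0.1103 -0.1295] [[0.1179, -0.1134], [0.1179, -0.1402], [0.1017, -0.1446], [0.1017, -0.1169]]
blade 587 px (np.float64(525.1), np.float64(353.2)) gauge [ 0.0907 -0.1176] [[0.0869, -0.1037], [0.0961, -0.1023], [0.0933, -0.1323], [0.084, -0.1342]]
```

>>> move_arm:
  steps:
    - [0,0.01,0,0,0,0,0]
    - [0,0.02,0,0,0,0,0]
    - [0,0.03,0,0,0,0,0]
    - [0,0.04,0,0,0,0,0]
    - [0,0.05,0,0,0,0,0]
    - [0,0.06,0,0,0,0,0]
    - [0,0.07,0,0,0,0,0]
    - [0,0.075,0,0,0,0,0]

```text
time: 11.25
eef_pos: [0.5093, -0.0321, 0.1088]
eef_rot: [0.553, 0.833, -0.001, 0.002]
contact_force: [1.3, -11.5, -0.7]
gripper_width: 0.0
finger_force: 5.7
```

```bash
python3 - <<'E'
from ms import *
print(now()); grab('wrist','w7.png'); measure('w7.png'); crop('w7.png','w7c.png',440,250,560,400,4)
E
```

```text
(11.25, array([ 0.142 , -0.0005,  0.0358]), array([  1.31, -11.47,  -0.67]), 3.8799790986107524e-05)
plate 770 px (np.float64(530.3), np.float64(331.0)) gauge [ 0.1044 -0.1325] [[0.1114, -0.1143], [0.1114, -0.1459], [0.1005, -0.1488], [0.1005, -0.1166]]
blade 558 px (np.float64(523.8), np.float64(352.6)) gauge [ 0.1057 -0.1168] [[0.1085, -0.1024], [0.1085, -0.1317], [0.1025, -0.1333], [0.1025, -0.1036]]
```

View pics/w7c.png

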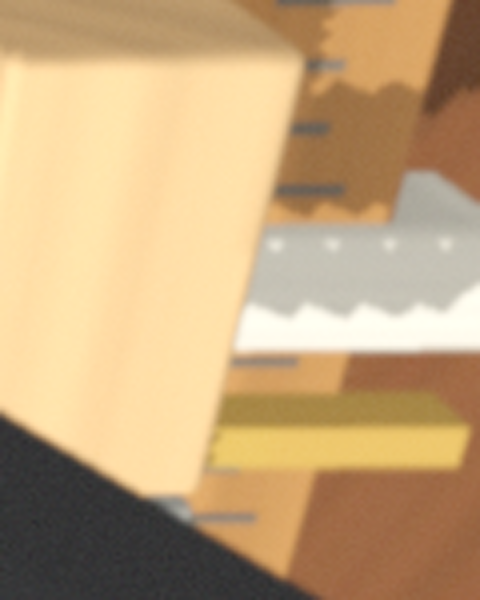

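The blade's bright top spans image rows 356–367 (crop 425–468) and its shaded front face lies above it. The plate's top spans rows 307–337.5. I convert these edges directly.

```bash
python3 - <<'E'
from ms import *
print(now())
for n,u,v,z in (('blade f',524,356,.051),('blade r',524,367,.051),('blade bottom f',524,348,.045),('plate r',530,337.4,.034),('plate f',530,306.8,.034)): print(n,gx(ray('wrist',u,v,z)).round(4))
f,cx,cy,Rm,t=cam('wrist'); print('cam',gx(-Rm.T@t))
im=cv2.imread('pics/w7.png'); print([(r,im[r,522:530].mean(0).round().astype(int).tolist()) for r in range(334,374)])
E
```

```text
(11.3, array([ 0.1421, -0.0005,  0.0358]), array([  1.95, -11.48,  -0.16]), 5.478196419693804e-05)
blade f [ 0.1037 -0.1174]
blade r [ 0.0969 -0.119 ]
blade bottom f [ 0.1031 -0.1217]
plate r [ 0.1003 -0.1333]
plate f [ 0.1196 -0.1286]
cam [ 0.22303751 -0.00045118]
[(334, [238, 252, 255]), (335, [238, 252, 255]), (336, [228, 243, 251]), (337, [193, 214, 232]), (338, [136, 173, 210]), (339, [98, 149, 199]), (340, [89, 142, 195]), (341, [88, 140, 193]), (342, [87, 138, 190]), (343, [86, 136, 188]), (344, [82, 132, 184]), (345, [82, 130, 183]), (346, [81, 130, 182]), (347, [79, 132, 179]), (348, [74, 134, 174]), (349, [71, 135, 169]), (350, [70, 136, 167]), (351, [70, 135, 167]), (352, [71, 136, 168]), (353, [70, 136, 169]), (354, [70, 136, 169]), (355, [71, 138, 172]), (356, [82, 157, 193]), (357, [98, 183, 220]), (358, [107, 196, 234]), (359, [109, 200, 237]), (360, [109, 200, 238]), (361, [110, 200, 238]), (362, [111, 200, 238]), (363, [110, 200, 238]), (364, [110, 200, 238]), (365, [107, 194, 232]), (366, [96, 174, 215]), (367, [81, 141, 187]), (368, [71, 113, 164]), (369, [68, 104, 157]), (370, [67, 103, 156]), (371, [68, 104, 157]), (372, [68, 104, 157]), (373, [69, 104, 158])]
```

>>> move_arm:
  steps:
    - [0,0.008,0,0,0,0,0]
    - [0,0.016,0,0,0,0,0]
    - [0,0.024,0,0,0,0,0]
    - [0,0.031,0,0,0,0,0]
    - [0,0.037,0,0,0,0,0]
    - [0,0.042,0,0,0,0,0]
    - [0,0.045,0,0,0,0,0]
    - [0,0.045,0,0,0,0,0]

```text
time: 11.97
eef_pos: [0.5058, -0.024, 0.1088]
eef_rot: [0.553, 0.833, -0.001, 0.002]
contact_force: [1.1, -11.8, -0.2]
gripper_width: 0.0002
finger_force: 5.7
```

```bash
python3 - <<'E'
from ms import *
print(now()); im=grab('wrist','w8.png').astype(int)
for u in (520,530,535): 
    print(u,[(r,im[r,u-1:u+2].mean(0).round().astype(int).tolist()) for r in range(318,374,1)])
for v in range(320,372,4): print(v,gx(ray('wrist',525,v,.051)).round(4)[0],gx(ray('wrist',530,v,.034)).round(4)[0])
E
```

```text
(11.9667, array([ 0.1508, -0.0005,  0.0358]), array([  1.07, -11.78,  -0.17]), 0.00016563383496733924)
520 [(318, [216, 166, 109]), (319, [209, 170, 129]), (320, [199, 179, 156]), (321, [190, 182, 168]), (322, [192, 188, 175]), (323, [196, 193, 180]), (324, [202, 198, 186]), (325, [214, 210, 198]), (326, [235, 232, 218]), (327, [252, 249, 235]), (328, [255, 255, 243]), (329, [255, 255, 246]), (330, [255, 255, 245]), (331, [255, 255, 246]), (332, [255, 255, 245]), (333, [255, 255, 245]), (334, [255, 255, 244]), (335, [255, 255, 245]), (336, [255, 255, 246]), (337, [255, 255, 247]), (338, [255, 255, 246]), (339, [255, 255, 246]), (340, [255, 255, 244]), (341, [255, 255, 244]), (342, [255, 255, 245]), (343, [255, 255, 246]), (344, [255, 255, 246]), (345, [255, 255, 245]), (346, [255, 255, 241]), (347, [249, 244, 229]), (348, [222, 212, 191]), (349, [189, 167, 129]), (350, [173, 143, 82]), (351, [171, 140, 73]), (352, [172, 140, 72]), (353, [173, 140, 73]), (354, [173, 140, 73]), (355, [175, 142, 72]), (356, [195, 160, 83]), (357, [223, 186, 99]), (358, [238, 201, 111]), (359, [242, 204,
[... 2536 characters left out ...]
 (354, [174, 140, 73]), (355, [179, 145, 76]), (356, [199, 164, 85]), (357, [226, 189, 103]), (358, [238, 200, 110]), (359, [243, 205, 114]), (360, [242, 205, 114]), (361, [243, 205, 114]), (362, [242, 205, 113]), (363, [242, 205, 113]), (364, [241, 204, 113]), (365, [236, 197, 110]), (366, [217, 175, 97]), (367, [190, 143, 84]), (368, [169, 118, 75]), (369, [163, 108, 71]), (370, [164, 109, 72]), (371, [164, 110, 72]), (372, [164, 111, 73]), (373, [164, 111, 73])]
320 0.1333 0.1201
324 0.131 0.1176
328 0.1288 0.115
332 0.1265 0.1125
336 0.1242 0.1099
340 0.1219 0.1072
344 0.1195 0.1046
348 0.1172 0.1019
352 0.1148 0.0992
356 0.1124 0.0964
360 0.1099 0.0937
364 0.1075 0.0909
368 0.105 0.0881
```

The blade centre is at 0.109 and the plate spans 0.101–0.119, so it is well inside. I hold for more than 2 s.

>>> move_arm:
  steps:
    - [0,0,0,0,0,0,0]
    - [0,0,0,0,0,0,0]
    - [0,0,0,0,0,0,0]
    - [0,0,0,0,0,0,0]
    - [0,0,0,0,0,0,0]
    - [0,0,0,0,0,0,0]
    - [0,0,0,0,0,0,0]
    - [0,0,0,0,0,0,0]

```text
time: 12.68
eef_pos: [0.5058, -0.0241, 0.1088]
eef_rot: [0.553, 0.833, -0.001, 0.002]
contact_force: [1.3, -11.4, 0.3]
gripper_width: 0.0002
finger_force: 5.7
```

>>> move_arm:
  steps:
    - [0,0,0,0,0,0,0]
    - [0,0,0,0,0,0,0]
    - [0,0,0,0,0,0,0]
    - [0,0,0,0,0,0,0]
    - [0,0,0,0,0,0,0]
    - [0,0,0,0,0,0,0]
    - [0,0,0,0,0,0,0]
    - [0,0,0,0,0,0,0]

```text
time: 13.35
eef_pos: [0.5058, -0.024, 0.1088]
eef_rot: [0.553, 0.833, -0.001, 0.002]
contact_force: [1.5, -13.1, -0.5]
gripper_width: 0.0001
finger_force: 5.7
```

>>> move_arm:
  steps:
    - [0,0,0,0,0,0,0]
    - [0,0,0,0,0,0,0]
    - [0,0,0,0,0,0,0]
    - [0,0,0,0,0,0,0]
    - [0,0,0,0,0,0,0]
    - [0,0,0,0,0,0,0]
    - [0,0,0,0,0,0,0]
    - [0,0,0,0,0,0,0]

```text
time: 14.02
eef_pos: [0.5058, -0.0241, 0.1088]
eef_rot: [0.553, 0.833, -0.001, 0.002]
contact_force: [1.1, -12.1, -0.4]
gripper_width: 0.0001
finger_force: 5.7
```

>>> move_arm:
  steps:
    - [0,0,0,0,0,0,0]
    - [0,0,0,0,0,0,0]
    - [0,0,0,0,0,0,0]
    - [0,0,0,0,0,0,0]
    - [0,0,0,0,0,0,0]
    - [0,0,0,0,0,0,0]
    - [0,0,0,0,0,0,0]
    - [0,0,0,0,0,0,0]

```text
time: 14.68
eef_pos: [0.5058, -0.0241, 0.1087]
eef_rot: [0.553, 0.833, -0.001, 0.002]
contact_force: [1.2, -11.3, -0.1]
gripper_width: 0.0002
finger_force: 5.7
```

>>> move_arm:
  steps:
    - [0,-0.01,0,0,0,0,0]
    - [0,-0.02,0,0,0,0,0]
    - [0,-0.03,0,0,0,0,0]
    - [0,-0.04,0,0,0,0,0]
    - [0,-0.05,0,0,0,0,0]
    - [0,-0.06,0,0,0,0,0]
    - [0,-0.07,0,0,0,0,0]
    - [0,-0.08,0,0,0,0,0]

```text
time: 15.35
eef_pos: [0.5119, -0.0383, 0.1087]
eef_rot: [0.553, 0.833, -0.001, 0.001]
contact_force: [0.1, -9.0, 0.8]
gripper_width: 0.0001
finger_force: 4.2
```

```bash
python3 - <<'E'
from ms import *
print(now()); im=grab('wrist','w9.png').astype(int); measure('w9.png')
E
```

```text
(15.35, array([ 0.1353, -0.0005,  0.0357]), array([ 0.15, -9.02,  0.76]), 9.39610229108636e-05)
plate 1198 px (np.float64(532.1), np.float64(311.9)) gauge [ 0.1094 -0.1305] [[0.1166, -0.1137], [0.1166, -0.1426], [0.1018, -0.1465], [0.1018, -0.1169]]
blade 415 px (np.float64(529.8), np.float64(328.3)) gauge [ 0.1128 -0.1163] [[0.1146, -0.1024], [0.1146, -0.1295], [0.1089, -0.131], [0.1089, -0.1036]]
```

The pointer stays over the plate as the handle eases back. I continue slowly: about 71 mm to the start of contact, then a little past it.

>>> move_arm:
  steps:
    - [0,-0.01,0,0,0,0,0]
    - [0,-0.02,0,0,0,0,0]
    - [0,-0.03,0,0,0,0,0]
    - [0,-0.04,0,0,0,0,0]
    - [0,-0.05,0,0,0,0,0]
    - [0,-0.06,0,0,0,0,0]
    - [0,-0.07,0,0,0,0,0]
    - [0,-0.08,0,0,0,0,0]

```text
time: 16.07
eef_pos: [0.5181, -0.0528, 0.1087]
eef_rot: [0.553, 0.833, -0.001, 0.001]
contact_force: [0.9, -7.2, 0.1]
gripper_width: -0.0001
finger_force: 3.5
```

>>> move_arm:
  steps:
    - [0,-0.01,0,0,0,0,0]
    - [0,-0.02,0,0,0,0,0]
    - [0,-0.03,0,0,0,0,0]
    - [0,-0.04,0,0,0,0,0]
    - [0,-0.05,0,0,0,0,0]
    - [0,-0.06,0,0,0,0,0]
    - [0,-0.07,0,0,0,0,0]
    - [0,-0.08,0,0,0,0,0]

```text
time: 16.73
eef_pos: [0.5243, -0.0672, 0.1087]
eef_rot: [0.553, 0.833, -0.0, 0.001]
contact_force: [0.5, -7.3, 1.4]
gripper_width: 0.0002
finger_force: 2.8
```

>>> move_arm:
  steps:
    - [0,-0.01,0,0,0,0,0]
    - [0,-0.02,0,0,0,0,0]
    - [0,-0.03,0,0,0,0,0]
    - [0,-0.04,0,0,0,0,0]
    - [0,-0.05,0,0,0,0,0]
    - [0,-0.06,0,0,0,0,0]
    - [0,-0.07,0,0,0,0,0]
    - [0,-0.08,0,0,0,0,0]

```text
time: 17.4
eef_pos: [0.5304, -0.0814, 0.1086]
eef_rot: [0.553, 0.833, -0.0, 0.0]
contact_force: [0.3, -4.4, 2.2]
gripper_width: 0.0
finger_force: 2.1
```

>>> move_arm:
  steps:
    - [0,-0.01,0,0,0,0,0]
    - [0,-0.02,0,0,0,0,0]
    - [0,-0.03,0,0,0,0,0]
    - [0,-0.04,0,0,0,0,0]
    - [0,-0.05,0,0,0,0,0]
    - [0,-0.06,0,0,0,0,0]
    - [0,-0.07,0,0,0,0,0]
    - [0,-0.08,0,0,0,0,0]

```text
time: 18.07
eef_pos: [0.5365, -0.0958, 0.1083]
eef_rot: [0.553, 0.833, 0.0, -0.0]
contact_force: [1.6, -2.7, 2.7]
gripper_width: -0.0003
finger_force: 1.4
```

```bash
python3 g.py .05 0 .035
```

```text
(18.0667, array([ 0.0728, -0.0008,  0.0353]), array([ 1.6 , -2.74,  2.74]), -0.0002963302753914144)
[0.05, 0.0, 0.035] [-0.114 -0.004  0.001] [ 0.    -0.    -0.001]
```

>>> move_arm:
  steps:
    - [0,-0.008,0,0,0,0,0]
    - [0,-0.016,0,0,0,0,0]
    - [0,-0.024,0,0,0,0,0]
    - [0,-0.032,0,0,0,0,0]
    - [0,-0.04,0,0,0,0,0]
    - [0,-0.048,0,0,0,0,0]
    - [0,-0.056,0,0,0,0,0]
    - [0,-0.06,0,0,0,0,0]

```text
time: 18.73
eef_pos: [0.5405, -0.1066, 0.1077]
eef_rot: [0.553, 0.833, -0.0, -0.001]
contact_force: [-0.0, -0.6, -0.3]
gripper_width: -0.0001
finger_force: 0.0
```

>>> move_arm:
  steps:
    - [0,-0.02,0,0,0,0,0]
    - [0,-0.04,0,0,0,0,0]
    - [0,-0.055,0,0,0,0,0]
    - [0,-0.06,0,0,0,0,0]
    - [0,-0.06,0,0,0,0,0]

```text
time: 19.15
eef_pos: [0.5458, -0.1183, 0.1083]
eef_rot: [0.553, 0.833, 0.0, 0.0]
contact_force: [0.2, -0.0, -0.3]
gripper_width: 0.0001
finger_force: 0.0
```

```bash
python3 g.py .047 0 .035; python3 -c "
from ms import *
grab('wrist','w10.png'); measure('w10.png')"
```

```text
(19.15, array([ 0.0484, -0.0006,  0.0353]), array([ 0.19, -0.01, -0.34]), 9.471737659975005e-05)
[0.047, 0.0, 0.035] [-0.007 -0.003  0.002] [ 0.     0.    -0.001]
plate 613 px (np.float64(471.3), np.float64(355.7)) gauge [-0.0046 -0.1035] [[-0.0001, -0.0857], [-0.0001, -0.115], [-0.0097, -0.117], [-0.0096, -0.0871]]
blade 166 px (np.float64(553.2), np.float64(152.1)) gauge [ 0.1093 -0.1053] [[0.112, -0.1019], [0.112, -0.1069], [0.107, -0.1082], [0.107, -0.1031]]
```

The handle is released and in. I lift straight up and check.

>>> move_arm:
  steps:
    - [0,0,0,-0.1,0,0,0]
    - [0,0,0,-0.25,0,0,0]
    - [0,0,0,-0.4,0,0,0]
    - [0,0,0,-0.55,0,0,0]
    - [0,0,0,-0.7,0,0,0]
    - [0,0,0,-0.7,0,0,0]
    - [0,0,0,-0.7,0,0,0]

```text
time: 19.78
eef_pos: [0.5468, -0.1182, 0.2509]
eef_rot: [0.553, 0.833, 0.001, 0.002]
contact_force: [0.3, 0.2, -1.2]
gripper_width: -0.0001
finger_force: 0.0
```

```bash
python3 - <<'E'
from ms import *
print(now()); grab('wrist','w11.png'); measure('w11.png',u0=380)
im=cv2.imread('pics/w11.png')
for q in ((.087,-.02,.05),(.077,-.02,.05),(.087,.02,.05),(.077,.02,.05)): print(np.round(proj('wrist',W(p,q))))
u=int(proj('wrist',W(p,(.08,.02,.05)))[0])
g=im[:,u-1:u+2].mean(1)
print([(r,g[r].round().astype(int).tolist(),gx(ray('wrist',u,r,.053)).round(4)[0]) for r in range(150,260,3)])
E
```

```text
(19.7833, array([ 0.0481, -0.0015,  0.1779]), array([ 0.33,  0.25, -1.16]), -0.0001414487127184728)
plate 773 px (np.float64(432.8), np.float64(121.9)) gauge [ 0.1102 -0.1273] [[0.118, -0.0992], [0.1191, -0.1462], [0.1019, -0.1495], [0.1007, -0.1016]]
blade 61 px (np.float64(527.2), np.float64(122.9)) gauge [ 0.1105 -0.1948] [[0.111, -0.1891], [0.1163, -0.1922], [0.1089, -0.2036], [0.1035, -0.2005]]
[306. 153.]
[306. 165.]
[258. 153.]
[258. 165.]
[(150, [100, 161, 213], np.float64(0.0896)), (153, [130, 148, 166], np.float64(0.0872)), (156, [170, 178, 178], np.float64(0.0848)), (159, [198, 207, 206], np.float64(0.0823)), (162, [205, 213, 215], np.float64(0.0798)), (165, [148, 182, 216], np.float64(0.0774)), (168, [102, 165, 218], np.float64(0.0749)), (171, [102, 166, 219], np.float64(0.0724)), (174, [102, 165, 219], np.float64(0.0698)), (177, [103, 166, 219], np.float64(0.0673)), (180, [102, 166, 219], np.float64(0.0647)), (183, [104, 167, 220], np.float64(0.0622)), (186, [103, 166, 220], np.float64(0.0596)), (189, [103, 167, 220], np.float64(0.057)), (192, [103, 168, 220], np.float64
[... 279 characters left out ...]
 [101, 164, 216], np.float64(0.0356)), (216, [101, 164, 217], np.float64(0.0328)), (219, [103, 165, 217], np.float64(0.0301)), (222, [103, 165, 217], np.float64(0.0273)), (225, [101, 165, 217], np.float64(0.0245)), (228, [101, 165, 217], np.float64(0.0217)), (231, [128, 148, 168], np.float64(0.0188)), (234, [157, 166, 166], np.float64(0.016)), (237, [192, 201, 201], np.float64(0.0131)), (240, [200, 211, 214], np.float64(0.0102)), (243, [120, 172, 219], np.float64(0.0073)), (246, [101, 165, 218], np.float64(0.0044)), (249, [103, 166, 218], np.float64(0.0014)), (252, [102, 167, 219], np.float64(-0.0015)), (255, [103, 166, 219], np.float64(-0.0045)), (258, [103, 166, 219], np.float64(-0.0075))]
```

```bash
python3 - <<'E'
from ms import *
im=cv2.imread('pics/w11.png')
for r in range(98,142): print(r,im[r,422:430].mean(0).round().astype(int),gx(ray('wrist',426,r,.051)).round(4),gx(ray('wrist',426,r,.034)).round(4)[0])
E
```

```text
98 [ 73 120 165] [ 0.1293 -0.1118] 0.1293
99 [ 74 119 163] [ 0.1286 -0.1119] 0.1285
100 [ 78 117 157] [ 0.1278 -0.112 ] 0.1277
101 [ 80 108 137] [ 0.1271 -0.1121] 0.1269
102 [ 82 104 129] [ 0.1264 -0.1122] 0.1261
103 [ 80 111 147] [ 0.1256 -0.1123] 0.1254
104 [ 75 118 160] [ 0.1249 -0.1124] 0.1246
105 [ 73 119 163] [ 0.1241 -0.1125] 0.1238
106 [ 72 119 164] [ 0.1234 -0.1126] 0.123
107 [ 74 120 164] [ 0.1226 -0.1127] 0.1222
108 [ 74 120 163] [ 0.1219 -0.1129] 0.1214
109 [ 86 126 165] [ 0.1211 -0.113 ] 0.1206
110 [121 147 173] [ 0.1204 -0.1131] 0.1198
111 [159 177 188] [ 0.1196 -0.1132] 0.119
112 [183 197 202] [ 0.1189 -0.1133] 0.1182
113 [202 215 219] [ 0.1181 -0.1134] 0.1174
114 [220 233 237] [ 0.1174 -0.1135] 0.1166
115 [234 247 250] [ 0.1166 -0.1136] 0.1158
116 [240 253 255] [ 0.1158 -0.1137] 0.115
117 [239 253 255] [ 0.1151 -0.1138] 0.1142
118 [228 244 251] [ 0.1143 -0.1139] 0.1134
119 [193 221 237] [ 0.1136 -0.114 ] 0.1125
120 [141 203 233] [ 0.1128 -0.1141] 0.1117
121 [113 200 236] [ 0.112  -0.1142] 0.1109
122 [109 200 237] [ 0.1113 -0.1143] 0.1101
123 [109 201 238] [ 0.1105 -0.1144] 0.1093
124 [110 201 238] [ 0.1097 -0.1145] 0.1085
125 [118 202 238] [ 0.1089 -0.1146] 0.1076
126 [155 213 242] [ 0.1082 -0.1147] 0.1068
127 [202 232 249] [ 0.1074 -0.1149] 0.106
128 [227 246 253] [ 0.1066 -0.115 ] 0.1052
129 [235 250 254] [ 0.1058 -0.1151] 0.1043
130 [237 251 255] [ 0.1051 -0.1152] 0.1035
131 [231 247 253] [ 0.1043 -0.1153] 0.1027
132 [209 230 244] [ 0.1035 -0.1154] 0.1018
133 [167 200 230] [ 0.1027 -0.1155] 0.101
134 [123 173 217] [ 0.1019 -0.1156] 0.1002
135 [108 160 205] [ 0.1011 -0.1157] 0.0993
136 [113 152 190] [ 0.1003 -0.1158] 0.0985
137 [113 152 190] [ 0.0996 -0.1159] 0.0976
138 [107 159 204] [ 0.0988 -0.1161] 0.0968
139 [102 162 212] [ 0.098  -0.1162] 0.096
140 [101 163 215] [ 0.0972 -0.1163] 0.0951
141 [100 162 214] [ 0.0964 -0.1164] 0.0943
```

The blade lies over the plate at 0.1078–0.1132 against the plate's 0.101–0.119, the handle is fully in, and the arm is clear.

```bash
python3 -c "
from h import *
print(robot.close_job())"
```

```text
the job is handed in; nothing more can be done
None
```

The job is handed in: I pushed the pointer back to the tab, pulled the handle until the blade stood over the index plate, held it for over 2 s and eased the handle fully back in, and the last wrist picture shows the blade about 5–7 mm inside each edge of the unmoved plate.

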